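# Re-seat a slipped column in a ratchet scissor clamp

## Task

The steel column in the bench-mounted scissor clamp has slipped away from its stop block. Press the clamp's flat thumb plate down, sideways to the scissor motion, so the ratchet lets go and the jaws spring open, then push the column along its groove until its end sits against the stop block. Close the ring handle again all the way to its last ratchet tooth, so the column stays clamped, and leave the bottle, mouse and wrench alone.

Things in the scene. Friction and masses are not known exactly. Their poses are not given: they have to be found in the camera images.
- clamp: Fixed steel scissor clamp on a grey base plate, 290 x 75 x 10 mm. Origin: under the vertical scissor pivot (plate centre), on the bench. x runs from the handles (-x) to the jaws (+x), z up. The ring handle is on the +y side, the thumb lever on the -y side. The pivot is its highest part, 63 mm. The column's groove runs along x at y = 0. Beyond x = 125 mm only the base plate (to 145 mm).
- column: Loose steel cylinder, 14 mm in diameter, 100 mm long, about 80 g, lying in the groove along the clamp's x, centre 46 mm above the bench. Origin: its centre; x: its long axis. Against the stop its centre is at x = 80 mm in the clamp's frame; it starts 15 to 35 mm farther out, its free end past the deck's end. With the jaws open it slides with about 1 N.
- jaw: The moving jaw, a steel bar along the -y side of the column, spring-loaded on the ring handle; its pad presses the column's side about 56 mm from the pivot. It opens about 7 mm. Origin: at the pivot, on the bench surface.
- handle (a joint): Closing angle (rad) of the ring handle about the pivot: 0 = open (its spring takes it there when the ratchet is free), growing counter-clockwise from above, towards the thumb lever; stop at 0.40. The jaw meets the column at 0.14; on the teeth it rests at about 0.19, 0.27 and 0.355 (last, where it starts). Takes up to 12 N at the ring: push to about 0.38, it settles back on the tooth.
- ring (a point): Centre of the open ring at the end of the moving handle: outer diameter 32 mm, bar 8 mm thick, 42 to 50 mm above the bench, free space below. In the clamp's frame about x = -104, y = 87 mm when open; x = -129, y = 45 mm on the last tooth; it moves on an arc of radius 136 mm about the pivot. Push it from its outer (+y) side, which is clear.
- thumb_plate (a point): Centre of the top face, 52 mm above the bench, of the flat round thumb plate, 36 mm in diameter, at the end of the other lever (about x = -134, y = -37 mm in the clamp's frame). The lever does not swing; it only flexes downwards, and springs back up.
- thumb_lever (a joint): Downward flex (rad) of the thumb lever: 0 = up (ratchet can catch), stop at 0.11 (plate 12 mm down, about 6 N). The ratchet lets go at about 0.05 (plate 6 mm down, 3 to 4 N). It also dips by itself as a tooth passes, and springs back up.
- amber_bottle: Bystander: amber glass bottle, 52 mm in diameter, 85 mm tall, standing on the bench on the clamp's -y side. Origin: centre of its underside.
- mouse: Bystander: black computer mouse, 105 x 58 x 34 mm, on the bench on the clamp's -y side. Origin: centre of its underside.
- wrench: Bystander: small open-ended wrench, 140 mm long, lying flat on the bench on the clamp's +y side, near the jaw end. Origin: about its middle, on its underside.
- stop (a point): Middle of the dark stop block's face (x = 30 mm, y = 0, height 46 mm in the clamp's frame), facing the clamp's +x; block 17 mm wide, top at 56 mm. From it a deck, top 39 mm above the bench, carries the groove to x = 125 mm, between the fixed jaw (+y side, inner face at y = 7 mm, to x = 90 mm, top at 54 mm) and a 3 mm high lip (-y side).

How it is judged:
By the outcome, as a careful person would: the job done as asked, in the order asked, and still so for the second after the job is handed in, with the robot touching nothing.
It also fails if it takes over 56 s, if anything falls off the work surface, if the arm or the gripper's body presses on something with over 40 N, if the wrist force passes 120 N, or if a joint passes its speed limit or range.

## Robot

A 7-joint arm with a two-finger parallel gripper is mounted at the origin on the work surface. World frame = base frame: x ahead of the robot, y to its left, z up, the work surface at z = 0. Lengths are in m, angles in rad, forces in N, time in s.
With the tool pointing down it reaches from about 0.425 to 0.875 m from the base axis. Payload 4.7 kg.
Tool frame: the origin (TCP) lies midway between the tips of the shut fingers; the grasp point (between the pads) lies ctrl.grasp_offset behind it (ctrl.grasp_offset is the distance from the TCP to the grasp point, in m); z points along the fingers, y is the line along which they close (so a half turn about z gives the same grasp; the last joint's range is limited). The gripper opens to 87 mm and grips with 3 to 60 N. Pads are 19 mm wide; open, the fingers measure 117 mm over their backs; the gripper's body (75 mm by 190 mm) begins 51 mm behind the grasp point.
Start: joints at [1.224, 0.321, -0.07, 1.45, 0.023, 1.371, -0.057], TCP at [0.229, -0.608, 0.223] pointing down, gripper open.
Joint ranges: [-2.86, 2.86], [-0.3, 2.09], [-1.38, 1.24], [0.06, 2.45], [-1.56, 4.7], [0.09, 2.05], [-2.69, 2.69]. Speed limits (rad/s): [2.57, 2.57, 3.14, 3.14, 3.14, 3.14, 3.14].

## Interface

Orientations are given as a rotation vector (axis times angle).
In Python, from bench import ctrl gives the robot as it stands. The module is installed in compiled form; this text tells all that it offers.
- The arm moves only by the tool jog_arm, never from a script. Its argument "moves" is one flat list of numbers, 7 for each row, row after row: the shift along the tool's x, y, z in units of 30 cm (1.0 is 30 cm), then the turn, a rotation vector about the tool's x, y, z in units of 60 degrees (1.0 is 60 degrees), then the gripper's target within -1 to 1 (fully open at 1, half-way at 0, shut at -1). In form: [x, y, z, wx, wy, wz, fingers, x, y, z, wx, wy, wz, fingers, ...]. A call has exactly 8 rows; each row is the pose to reach, as a shift and turn from the pose commanded when the call began, along the tool's axes at that moment; what a row does not reach only later rows make up. A row lasts 1/8 s, in which the tool goes at most 62.5 mm and 10.7 degrees, less where a joint would pass 70% of its speed; a pose out of reach is approached as far as the arm can. A call with a number of a shift or a turn outside -1 to 1 is refused whole. A call with a gripper value outside its range is refused whole. The fingers move at their own pace and stop on an object; "newtons" is the grip in N (left out, the last holds). Time passes only in rows, so rows that repeat a pose let the fingers close, or fill a call up. It gives the time, the measured TCP pose, the force, the opening and the grip force at its end, in the units of the state.
- ctrl.get_state(): the state, without advancing time (a new reading comes with each control period).
- ctrl.get_image(name): name is "scene" or "top"; returns a dict with "pixels" (384x512x3 uint8, red, green, blue), "fx", "fy", "cx", "cy" (pixels), "dist" ([k1, k2, p1, p2, k3] as OpenCV has them; the pictures are not rectified), "xyz" and "rotation" of the camera in the world. Camera axes: x right, y up, looking along -z (the intrinsics and any distortion apply to the point x, -y, -z); pixel columns grow to the right and rows downward; lengths in m; the calibration is good to about 2 mm. A picture is of the moment at which its call begins. There is no depth.
- ctrl.close_job(): hands the job in; it is judged then, once.
The state is a dict: "time": time; "joint_positions": joint angles; "qd": joint speeds; "joint_torque": joint torques, N m; "position": TCP position; "tool_rot": TCP orientation; "ft_force": force on the tool from outside, world axes, zero at the start; "torque": the same for the moment, N m; "grip_width": opening from 0.0 (shut) to 1.0 (fully open); "grip_force": force on a finger pad.
Only numpy, scipy, OpenCV 4.12 (cv2) and the standard library are available. Lean on these libraries where they do the work, as an engineer would, in place of code of your own. Each camera call takes 0.05 s, during which the arm holds its last target. There are 200 camera calls.

## Working session

There is one attempt and no reset: what is moved stays moved. The work goes in short steps, Python scripts to look and compute and a tool call to move; the robot and the scene stay as the last step left them, time stands still between calls to the robot, and variables do not carry over. Pictures are saved under pics/ and viewed, at most 12 in all, crops included, and the job is handed in when it is done.

Besides the shell and the picture viewer there is one more tool, called after "Emit:" by a JSON object that holds its "api" and its "payload", one argument or row to a line. jog_arm: Moves the arm, as the interface text tells. Its arguments: {"type":"object","properties":{"moves":{"type":"array"},"newtons":{"type":"number"}},"required":["moves"]}

```bash
mkdir -p pics
cat > h.py <<'E'
import numpy as np, cv2
from bench import ctrl
def cam(n):
    d=ctrl.get_image(n); d={k:(np.array(v) if not np.isscalar(v) else v) for k,v in d.items()}
    d['K']=np.array([[d['fx'],0,d['cx']],[0,d['fy'],d['cy']],[0,0,1.]]); return d
def ray(d,uv):
    p=cv2.undistortPoints(np.array(uv,float).reshape(-1,1,2),d['K'],d['dist'].astype(float)).reshape(-1,2)
    return np.c_[p[:,0],-p[:,1],-np.ones(len(p))]@d['rotation'].T
def onz(d,uv,z):
    r=ray(d,uv); return d['xyz']+r*((z-d['xyz'][2])/r[:,2])[:,None]
def proj(d,P):
    c=(np.array(P,float).reshape(-1,3)-d['xyz'])@d['rotation']; c=c*[1,-1,-1]
    return cv2.projectPoints(c.reshape(-1,1,3),np.zeros(3),np.zeros(3),d['K'],d['dist'].astype(float))[0].reshape(-1,2)
E
python3 - <<'E'
from h import *
s=ctrl.get_state(); print(s, ctrl.grasp_offset)
for n in("scene","top"):
    d=cam(n); print(n,d['xyz'],d['rotation'],d['fx'],d['dist'])
    cv2.imwrite(f'pics/{n}0.png',cv2.resize(d['pixels'][:,:,::-1],(800,600),interpolation=cv2.INTER_CUBIC))
    np.save(f'{n}0.npy',d,allow_pickle=True)
E
```

```text
{'time': 0.0, 'joint_positions': array([ 1.22410836,  0.32182708, -0.07011   ,  1.45169877,  0.02260727,
        1.37081898, -0.05695433]), 'qd': array([ 0.00012209, -0.00033538, -0.00024435,  0.00049874, -0.00057868,
        0.00042261, -0.00032139]), 'joint_torque': array([-5.16740620e-04, -4.91288245e+01, -4.03890945e-01, -3.12530172e+01,
       -6.39386172e-02,  4.36903350e-02,  1.60134718e-04]), 'position': array([ 0.2292194 , -0.60762814,  0.22144715]), 'tool_rot': array([-3.08873239e+00, -5.63315997e-01,  7.07326824e-04]), 'ft_force': array([ 0.64988097,  0.12024059, -0.30240015]), 'torque': array([ 0.01551831,  0.01946929, -0.00185769]), 'grip_force': 0.0, 'grip_width': 1.0005761285697563} 0.0187
scene [ 1.03566727 -0.2933939   0.74021888] [0.57565659 0.29344433 0.85686209] 478.80506451134386 [0.03008531 0.         0.         0.         0.        ]
top [0.58655474 0.004478   0.69746518] [ 0.04644829 -0.07282586 -1.59697603] 355.75481900104086 [-0.0649503  0.         0.         0.         0.       ]
```

```bash
sed -i "s|    d\['K'\]=|    d['rotation']=cv2.Rodrigues(np.array(d['rotation'],float))[0] if d['rotation'].size==3 else d['rotation']\n    d['K']=|" h.py; cat h.py | head -8
```

```text
import numpy as np, cv2
from bench import ctrl
def cam(n):
    d=ctrl.get_image(n); d={k:(np.array(v) if not np.isscalar(v) else v) for k,v in d.items()}
    d['rotation']=cv2.Rodrigues(np.array(d['rotation'],float))[0] if d['rotation'].size==3 else d['rotation']
    d['K']=np.array([[d['fx'],0,d['cx']],[0,d['fy'],d['cy']],[0,0,1.]]); return d
def ray(d,uv):
    p=cv2.undistortPoints(np.array(uv,float).reshape(-1,1,2),d['K'],d['dist'].astype(float)).reshape(-1,2)
```

View pics/top0.png

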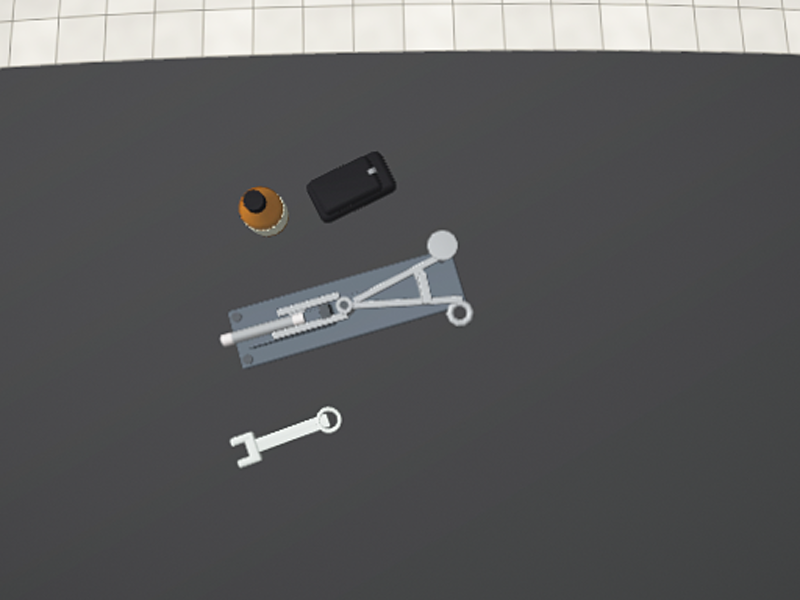

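View pics/scene0.png

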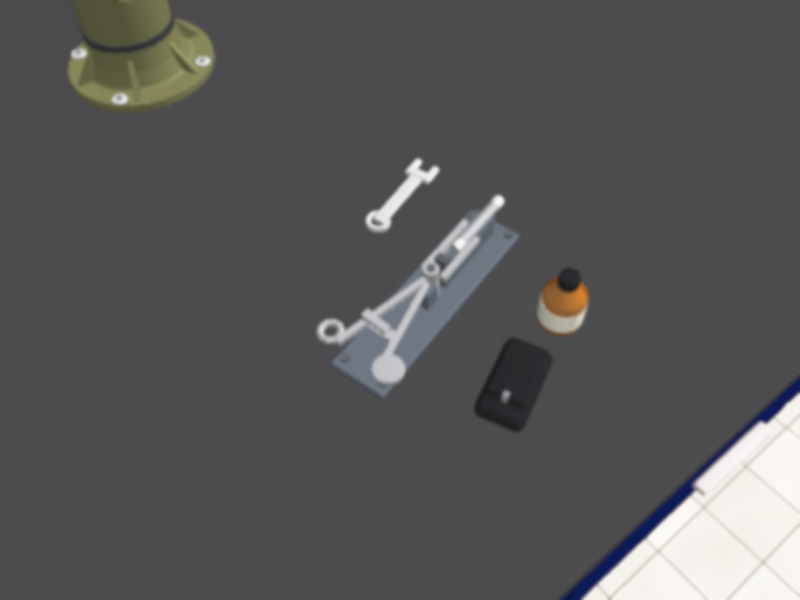

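The top view (800x600 pixels) shows the pivot at (344,305), the thumb plate at (442,244), the ring at (460,313) and the column's free end at about (224,340). The scene view has the same parts at about (431,268), (388,369), (331,331) and (499,201). The bottle and mouse are on the far side, and the wrench is on the robot side.

```bash
cat > fit.py <<'E'
from h import *
from scipy.optimize import least_squares
def load(n):
    d=np.load(n+'0.npy',allow_pickle=True).item()
    if d['rotation'].size==3: d['rotation']=cv2.Rodrigues(d['rotation'])[0]
    d['K']=np.array([[d['fx'],0,d['cx']],[0,d['fy'],d['cy']],[0,0,1.]]); return d
T,S=load('top'),load('scene')
E
python3 - <<'E'
from fit import *
model=np.array([[0,0,.063],[-.134,-.037,.052],[-.129,.045,.050]])
pt=np.array([[344,305],[442,244],[460,313]])*.64; ps=np.array([[431,268],[388,369],[331,331]])*.64
Wt=np.array([onz(T,[u],m[2])[0] for u,m in zip(pt,model)]); Ws=np.array([onz(S,[u],m[2])[0] for u,m in zip(ps,model)])
print(Wt,'\n',Ws)
# base plate corners by mask
for n,d in(('t',T),('s',S)):
    hsv=cv2.cvtColor(d['pixels'],cv2.COLOR_RGB2HSV); x=d['pixels'].astype(int)
    m=((x[...,2]-x[...,0]>12)&(x[...,2]>70)&(x[...,2]<190)).astype(np.uint8)
    m=cv2.morphologyEx(m,cv2.MORPH_CLOSE,np.ones((9,9)))
    k,l,st,c=cv2.connectedComponentsWithStats(m); 
    cs=[(st[i,4],i) for i in range(1,k)]; print(n,sorted(cs)[-3:])
    i=max(cs)[1]; ys,xs=np.nonzero(l==i); W=onz(d,np.c_[xs,ys],.010)[:,:2]
    r=cv2.minAreaRect((W*1000).astype(np.float32)); print(r)
def go(W):
    f=lambda p:(np.c_[np.cos(p[2])*model[:,0]-np.sin(p[2])*model[:,1]+p[0],np.sin(p[2])*model[:,0]+np.cos(p[2])*model[:,1]+p[1]]-W[:,:2]).ravel()
    r=least_squares(f,[.6,0,1.8]); return r.x,r.fun*1000
print(go(Wt));print(go(Ws))
p=(go(Wt)[0]+go(Ws)[0])/2;print(p)
for d,u in((T,[224,340]),(S,[501,199])):
    w=onz(d,[np.array(u)*.64],.046)[0,:2]-p[:2]; print('col end',np.cos(p[2])*w[0]+np.sin(p[2])*w[1],-np.sin(p[2])*w[0]+np.cos(p[2])*w[1])
E
```

```text
[[ 0.63412447  0.05589578  0.063     ]
 [ 0.70386888 -0.05977309  0.052     ]
 [ 0.62212744 -0.07829399  0.05      ]] 
 [[ 0.63557341  0.0547925   0.063     ]
 [ 0.70405701 -0.06232267  0.052     ]
 [ 0.62504759 -0.08036136  0.05      ]]
t [(np.int32(5196), 1)]
((635.2402954101562, 57.25419616699219), (74.37115478515625, 288.00091552734375), 14.616321563720703)
s [(np.int32(1430), 2), (np.int32(3662), 1)]
((634.9051513671875, 56.865753173828125), (75.57334899902344, 293.97869873046875), 14.708650588989258)
(array([0.63309945, 0.05794136, 1.83447201]), array([-1.02501704,  2.0455793 , -0.12365447, -2.01097073,  1.14867151,
       -0.03460856]))
(array([0.6346898 , 0.05605151, 1.83363687]), array([-0.88360917,  1.25901446,  1.17854434, -1.41018482, -0.29493518,
        0.15117036]))
[0.63389462 0.05699644 1.83405444]
col end 0.14631839404412497 -0.0022645668210056133
col end 0.14988758243810113 -0.002570763333042278
```

Emit:
{"api": "jog_arm", "payload": {
  "moves": [0.98,-0.53,0,0,0,0.098,-1,0.98,-0.53,0,0,0,0.098,-1,0.98,-0.53,0,0,0,0.098,-1,0.98,-0.53,0,0,0,0.098,-1,0.98,-0.53,0,0,0,0.098,-1,0.98,-0.53,0,0,0,0.098,-1,0.98,-0.53,0,0,0,0.098,-1,0.98,-0.53,0,0,0,0.098,-1],
  "newtons": 10
}}

```text
time: 1.1
position: [0.4469, -0.3573, 0.2222]
tool_rot: [3.115, 0.401, -0.002]
ft_force: [-0.2, 0.6, 0.5]
grip_width: 0.175
grip_force: 0.0
```

```bash
cat > rel.py <<'E'
# prints tool-axis shift (units) to a clamp-frame target; args X Y Z in mm
import sys; from h import *
O=np.array([.6345,.0570,0]); yaw=1.829
def C2W(P):
    c,s=np.cos(yaw),np.sin(yaw); return O+np.array([c*P[0]-s*P[1],s*P[0]+c*P[1],P[2]])
def W2C(w):
    c,s=np.cos(yaw),np.sin(yaw); w=w-O; return np.array([c*w[0]+s*w[1],-s*w[0]+c*w[1],w[2]])
def rep(*tg):
    s=ctrl.get_state(); R=cv2.Rodrigues(s['tool_rot'])[0]; p=s['position']
    print('t',s['time'],'clamp mm',np.round(W2C(p)*1000,1),'F clamp',np.round(W2C(s['ft_force']+O),2),'grip',round(s['grip_width'],3))
    print('x dir off deg',np.degrees(np.arctan2(R[1,0],R[0,0]))-(np.degrees(yaw)-90),'tilt',R[:,2].round(4))
    for t in tg: print(t,'units',np.round(R.T@(C2W(np.array(t)/1000)-p)/.3,4))
if __name__=='__main__':
    rep(*[tuple(map(float,a.split(','))) for a in sys.argv[1:]])
E
python3 rel.py -134,-37,75 -134,-37,43
```

```text
t 1.1 clamp mm [-352.6  287.1  222.2] F clamp [0.59 0.   0.51] grip 0.175
x dir off deg -0.13453712765494785 tilt [-1.2e-03 -6.0e-04 -1.0e+00]
(-134.0, -37.0, 75.0) units [ 1.0794 -0.7314  0.489 ]
(-134.0, -37.0, 43.0) units [ 1.0795 -0.7315  0.5957]
```

Emit:
{"api": "jog_arm", "payload": {
  "moves": [1,-0.68,0,0,0,0,-1,1,-0.68,0,0,0,0,-1,1,-0.68,0,0,0,0,-1,1,-0.68,0,0,0,0,-1,1,-0.68,0.1,0,0,0,-1,1,-0.68,0.2,0,0,0,-1,1,-0.68,0.3,0,0,0,-1,1,-0.68,0.3,0,0,0,-1]
}}

```text
time: 2.1
position: [0.6838, -0.0838, 0.1284]
tool_rot: [-3.115, -0.402, 0.012]
ft_force: [-0.1, -0.1, 0.5]
grip_width: 0.005
grip_force: 0.0
```

```bash
python3 rel.py -134,-37,65 -134,-37,43
```

```text
t 2.1 clamp mm [-148.7  -11.7  128.4] F clamp [-0.06  0.09  0.55] grip 0.005
x dir off deg -0.10358136635177395 tilt [-7.7e-03 -3.0e-04 -1.0e+00]
(-134.0, -37.0, 65.0) units [ 0.0858 -0.0489  0.2106]
(-134.0, -37.0, 43.0) units [ 0.0864 -0.0488  0.2839]
```

Emit:
{"api": "jog_arm", "payload": {
  "moves": [0.085,-0.048,0.1,0,0,0,-1,0.085,-0.048,0.19,0,0,0,-1,0.085,-0.048,0.19,0,0,0,-1,0.085,-0.048,0.19,0,0,0,-1,0.085,-0.048,0.19,0,0,0,-1,0.085,-0.048,0.19,0,0,0,-1,0.085,-0.048,0.19,0,0,0,-1,0.085,-0.048,0.19,0,0,0,-1]
}}

```text
time: 3.1
position: [0.7073, -0.0613, 0.0757]
tool_rot: [3.115, 0.405, 0.0]
ft_force: [0.2, -0.3, 0.7]
grip_width: 0.006
grip_force: 0.0
```

```bash
python3 rel.py -134,-37,65 -134,-37,43
python3 - <<'E'
from h import *
a=cam('scene')['pixels'];b=cam('top')['pixels']
f=lambda i,r,c:cv2.resize(i[r:r+150,c:c+150],(400,400),interpolation=cv2.INTER_CUBIC)
cv2.imwrite('pics/c1.png',np.hstack([f(a,130,170),f(b,110,200)])[:,:,::-1])
E
```

```text
t 3.1 clamp mm [-133.   -40.2   75.7] F clamp [-0.3  -0.09  0.65] grip 0.006
x dir off deg 0.0040182156456545215 tilt [ 1.e-04 -1.e-04 -1.e+00]
(-134.0, -37.0, 65.0) units [-0.0107  0.0034  0.0355]
(-134.0, -37.0, 43.0) units [-0.0107  0.0034  0.1089]
```

View pics/c1.png

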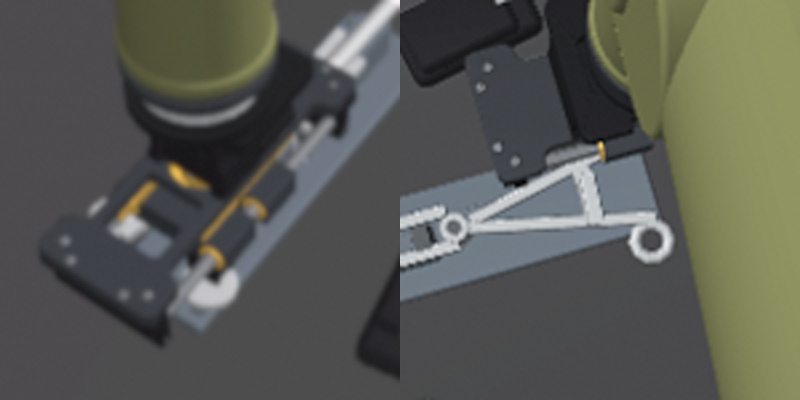

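The crops show the shut fingers above the thumb plate (left crop, about (210,290)), with the ring and jaws clear. Pressing now.

Emit:
{"api": "jog_arm", "payload": {
  "moves": [-0.01,0.003,0.04,0,0,0,-1,-0.01,0.003,0.07,0,0,0,-1,-0.01,0.003,0.09,0,0,0,-1,-0.01,0.003,0.1,0,0,0,-1,-0.01,0.003,0.11,0,0,0,-1,-0.01,0.003,0.11,0,0,0,-1,-0.01,0.003,0.11,0,0,0,-1,-0.01,0.003,0.11,0,0,0,-1]
}}

```text
time: 4.2
position: [0.7046, -0.063, 0.0432]
tool_rot: [3.115, 0.404, 0.0]
ft_force: [-1.6, 0.1, 4.7]
grip_width: 0.008
grip_force: 2.5
```

```bash
python3 rel.py -134,-37,43
python3 - <<'E'
from h import *
b=cam('top')['pixels']
f=lambda i,r,c:cv2.resize(i[r:r+150,c:c+200],(800,600),interpolation=cv2.INTER_CUBIC)
cv2.imwrite('pics/c2.png',f(b,110,130)[:,:,::-1])
E
```

```text
t 4.2 clamp mm [-134.   -37.2   43.2] F clamp [0.49 1.53 4.73] grip 0.008
x dir off deg -0.000279817448507913 tilt [ 1.e-04 -3.e-04 -1.e+00]
(-134.0, -37.0, 43.0) units [-0.0006  0.0001  0.0005]
```

View pics/c2.png

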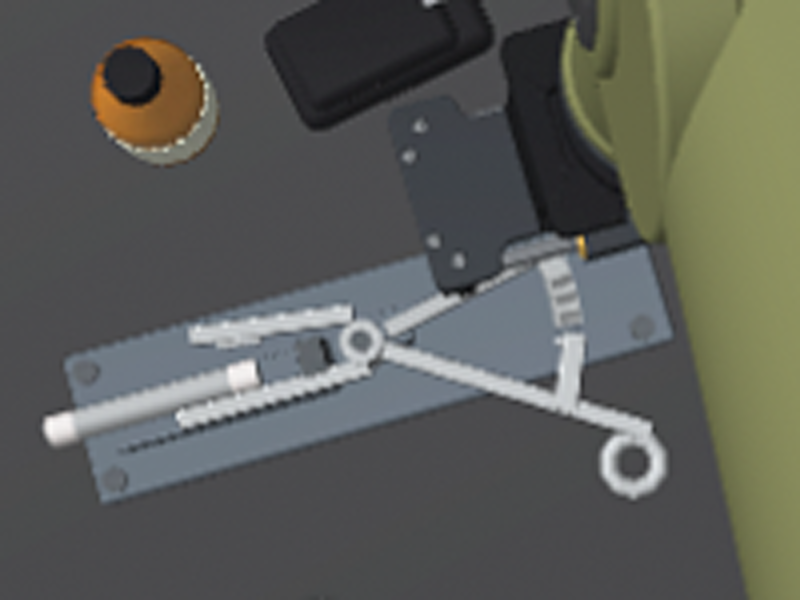

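The handle has opened: the ring is now at about (633,465) in the crop and the jaw has come away from the column. Next I lift and move to beyond the column's free end.

Emit:
{"api": "jog_arm", "payload": {
  "moves": [0,0,-0.1,0,0,0,-1,0,0,-0.2,0,0,0,-1,0,-0.1,-0.3,0,0,0,-1,-0.12,-0.5,-0.3,0,0,0,-1,-0.12,-1,-0.3,0,0,0,-1,-0.12,-1,-0.3,0,0,0,-1,-0.12,-1,-0.3,0,0,0,-1,-0.12,-1,-0.3,0,0,0,-1]
}}

```text
time: 5.25
position: [0.5906, 0.224, 0.1327]
tool_rot: [-3.111, -0.415, -0.0]
ft_force: [-0.0, 0.2, -0.2]
grip_width: 0.005
grip_force: 0.0
```

```bash
python3 rel.py 180,0,100 180,0,35
```

```text
t 5.25 clamp mm [172.7  -0.2 132.7] F clamp [ 0.24 -0.05 -0.22] grip 0.005
x dir off deg 0.41882288926359124 tilt [-3.0e-04  2.9e-03 -1.0e+00]
(180.0, 0.0, 100.0) units [-0.0004 -0.0239  0.109 ]
(180.0, 0.0, 35.0) units [-0.0005 -0.0233  0.3256]
```

Emit:
{"api": "jog_arm", "payload": {
  "moves": [0,-0.05,0.06,0,0,0,-1,0,-0.05,0.15,0,0,0,-1,0,-0.05,0.25,0,0,0,-1,0,-0.05,0.32,0,0,0,-1,0,-0.05,0.32,0,0,0,-1,0,-0.05,0.32,0,0,0,-1,0,-0.05,0.32,0,0,0,-1,0,-0.05,0.32,0,0,0,-1]
}}

```text
time: 6.25
position: [0.5901, 0.2326, 0.0376]
tool_rot: [-3.115, -0.404, -0.003]
ft_force: [-0.0, 0.2, 0.6]
grip_width: 0.006
grip_force: 0.0
```

```bash
python3 rel.py 180,0,36 150,0,36
python3 - <<'E'
from h import *
a=cam('scene')['pixels'];b=cam('top')['pixels']
f=lambda i,r,c:cv2.resize(i[r:r+150,c:c+150],(400,400),interpolation=cv2.INTER_CUBIC)
cv2.imwrite('pics/c3.png',np.hstack([f(a,80,210),f(b,110,100)])[:,:,::-1])
E
```

```text
t 6.25 clamp mm [181.1  -1.9  37.6] F clamp [ 0.24 -0.06  0.59] grip 0.006
x dir off deg -0.007163703249307929 tilt [ 1.7e-03  4.0e-04 -1.0e+00]
(180.0, 0.0, 36.0) units [-0.0064  0.0037  0.0052]
(150.0, 0.0, 36.0) units [-0.0063  0.1037  0.0052]
```

View pics/c3.png

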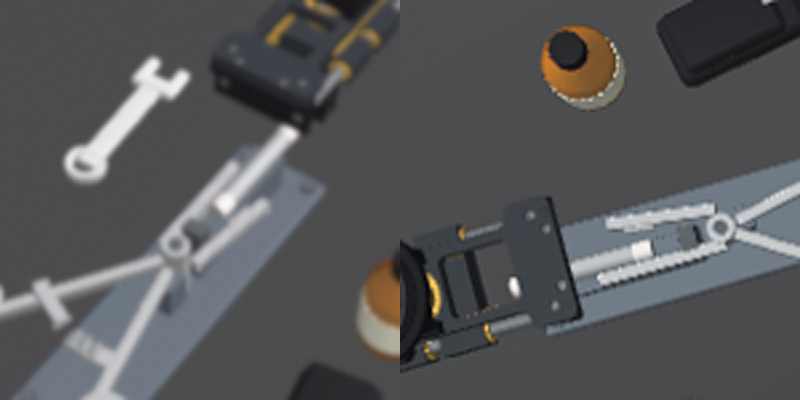

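The column lies clear with its free end under the gripper plate, in line with the fingers, and the stop is visible as the dark block. Pushing in steps.

Emit:
{"api": "jog_arm", "payload": {
  "moves": [0,0.01,0,0,0,0,-1,0,0.02,0,0,0,0,-1,0,0.03,0,0,0,0,-1,0,0.04,0,0,0,0,-1,0,0.05,0,0,0,0,-1,0,0.06,0,0,0,0,-1,0,0.07,0,0,0,0,-1,0,0.08,0,0,0,0,-1]
}}

```text
time: 7.35
position: [0.5956, 0.2091, 0.0365]
tool_rot: [-3.115, -0.404, 0.0]
ft_force: [-0.6, 0.1, -0.3]
grip_width: 0.009
grip_force: 0.2
```

Emit:
{"api": "jog_arm", "payload": {
  "moves": [0,0.005,0,0,0,0,-1,0,0.01,0,0,0,0,-1,0,0.015,0,0,0,0,-1,0,0.02,0,0,0,0,-1,0,0.025,0,0,0,0,-1,0,0.03,0,0,0,0,-1,0,0.03,0,0,0,0,-1,0,0.03,0,0,0,0,-1]
}}

```text
time: 8.35
position: [0.5979, 0.2003, 0.0365]
tool_rot: [3.115, 0.404, -0.0]
ft_force: [0.4, 0.3, 0.3]
grip_width: 0.004
grip_force: 0.0
```

```bash
python3 rel.py 145,-1,36
python3 - <<'E'
from h import *
b=cam('top')['pixels']
f=lambda i,r,c:cv2.resize(i[r:r+75,c:c+100],(800,600),interpolation=cv2.INTER_CUBIC)
cv2.imwrite('pics/c4.png',f(b,165,140)[:,:,::-1])
E
```

```text
t 8.35 clamp mm [147.9  -1.2  36.5] F clamp [ 0.23 -0.45  0.25] grip 0.004
x dir off deg -0.008810258488049172 tilt [-0.e+00 -3.e-04 -1.e+00]
(145.0, -1.0, 36.0) units [-0.0006  0.0095  0.0016]
```

View pics/c4.png

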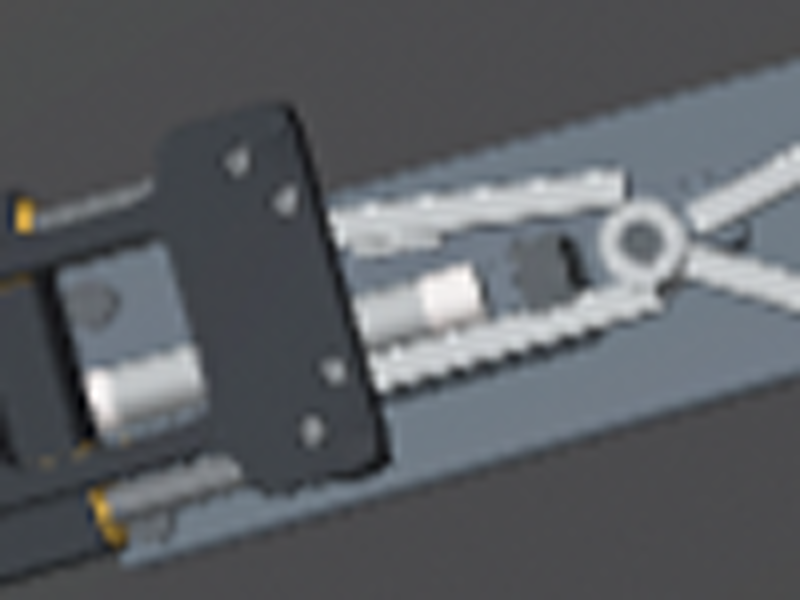

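The column has moved: its inner end is at (482,290) and the stop face at (520,265), so the gap is about 8 mm, down from 18 mm. Continuing.

Emit:
{"api": "jog_arm", "payload": {
  "moves": [0,0.004,0,0,0,0,-1,0,0.008,0,0,0,0,-1,0,0.012,0,0,0,0,-1,0,0.016,0,0,0,0,-1,0,0.02,0,0,0,0,-1,0,0.022,0,0,0,0,-1,0,0.022,0,0,0,0,-1,0,0.022,0,0,0,0,-1]
}}

```text
time: 9.4
position: [0.5996, 0.1939, 0.0365]
tool_rot: [3.115, 0.404, -0.0]
ft_force: [-0.4, 0.7, 0.2]
grip_width: 0.007
grip_force: 0.0
```

Emit:
{"api": "jog_arm", "payload": {
  "moves": [0,0.001,0,0,0,0,-1,0,0.002,0,0,0,0,-1,0,0.003,0,0,0,0,-1,0,0.004,0,0,0,0,-1,0,0.005,0,0,0,0,-1,0,0.006,0,0,0,0,-1,0,0.006,0,0,0,0,-1,0,0.006,0,0,0,0,-1]
}}

```text
time: 10.4
position: [0.6, 0.1923, 0.0365]
tool_rot: [3.115, 0.404, -0.0]
ft_force: [0.8, 0.4, -0.7]
grip_width: 0.007
grip_force: 0.1
```

```bash
python3 rel.py 140,-1,36
```

```text
t 10.4 clamp mm [139.6  -1.2  36.5] F clamp [ 0.18 -0.88 -0.7 ] grip 0.007
x dir off deg -0.003083120899853853 tilt [-1.e-04 -2.e-04 -1.e+00]
(140.0, -1.0, 36.0) units [-0.0005 -0.0014  0.0016]
```

Emit:
{"api": "jog_arm", "payload": {
  "moves": [0,0.001,0,0,0,0,-1,0,0.002,0,0,0,0,-1,0,0.003,0,0,0,0,-1,0,0.004,0,0,0,0,-1,0,0.005,0,0,0,0,-1,0,0.006,0,0,0,0,-1,0,0.006,0,0,0,0,-1,0,0.006,0,0,0,0,-1]
}}

```text
time: 11.4
position: [0.6002, 0.1914, 0.0365]
tool_rot: [-3.114, -0.405, 0.0]
ft_force: [-1.4, 3.8, 0.4]
grip_width: 0.004
grip_force: 2.0
```

```bash
python3 rel.py
python3 - <<'E'
from h import *
b=cam('top')['pixels']
f=lambda i,r,c:cv2.resize(i[r:r+75,c:c+100],(800,600),interpolation=cv2.INTER_CUBIC)
cv2.imwrite('pics/c5.png',f(b,165,140)[:,:,::-1])
E
```

```text
t 11.4 clamp mm [138.7  -1.2  36.5] F clamp [4.   0.36 0.39] grip 0.004
x dir off deg 0.02850243855881729 tilt [-2.e-04  9.e-04 -1.e+00]
```

View pics/c5.png

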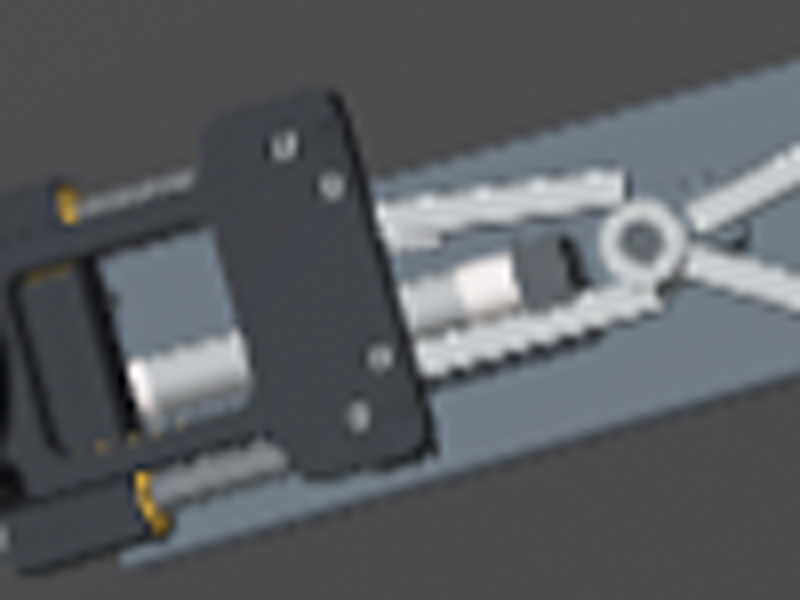

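The column's white end cap now touches the stop block at about (515,270), with 4 N of reaction along +x, so it is seated. Next I back off, lift and go to the outer side of the ring.

Emit:
{"api": "jog_arm", "payload": {
  "moves": [0,-0.02,0,0,0,0,-1,0,-0.05,0,0,0,0,-1,0,-0.05,-0.1,0,0,0,-1,0,-0.05,-0.3,0,0,0,-1,-0.05,0.1,-0.3,0,0,0,-1,-0.2,0.4,-0.3,0,0,0,-1,-0.42,0.8,-0.3,0,0,0,-1,-0.42,0.8,-0.3,0,0,0,-1]
}}

```text
time: 12.45
position: [0.551, -0.0271, 0.1268]
tool_rot: [3.114, 0.404, 0.001]
ft_force: [0.9, -0.4, 0.2]
grip_width: 0.006
grip_force: 0.0
```

Emit:
{"api": "jog_arm", "payload": {
  "moves": [0,0,0,0,0,0,-1,0,0,0,0,0,0,-1,0,0,0,0,0,0,-1,0,0,0,0,0,0,-1,0,0,0.05,0,0,0,-1,0,0,0.1,0,0,0,-1,0,0,0.1,0,0,0,-1,0,0,0.1,0,0,0,-1]
}}

```text
time: 13.45
position: [0.5516, -0.0249, 0.0963]
tool_rot: [-3.115, -0.404, 0.001]
ft_force: [-0.3, 0.3, 0.6]
grip_width: 0.007
grip_force: 0.0
```

```bash
python3 rel.py -104,125,34
python3 - <<'E'
from h import *
d=cam('top');b=d['pixels']
from rel import C2W
print(proj(d,[C2W(np.array(p)/1000) for p in((-104,87,50),(80,0,46),(-104,125,34),(30,0,46))]))
f=lambda i,r,c:cv2.resize(i[r:r+150,c:c+200],(800,600),interpolation=cv2.INTER_CUBIC)
cv2.imwrite('pics/c6.png',f(b,130,130)[:,:,::-1])
E
```

```text
t 13.45 clamp mm [-58.  101.1  96.3] F clamp [0.4  0.16 0.59] grip 0.007
x dir off deg -0.0015312532492206543 tilt [-4.e-04  1.e-04 -1.e+00]
(-104.0, 125.0, 34.0) units [-0.0796  0.1533  0.2076]
[[288.40961988 225.31178821]
 [178.33385613 207.92363727]
 [293.33774387 244.87988209]
 [204.58183443 200.27018857]]
```

View pics/c6.png

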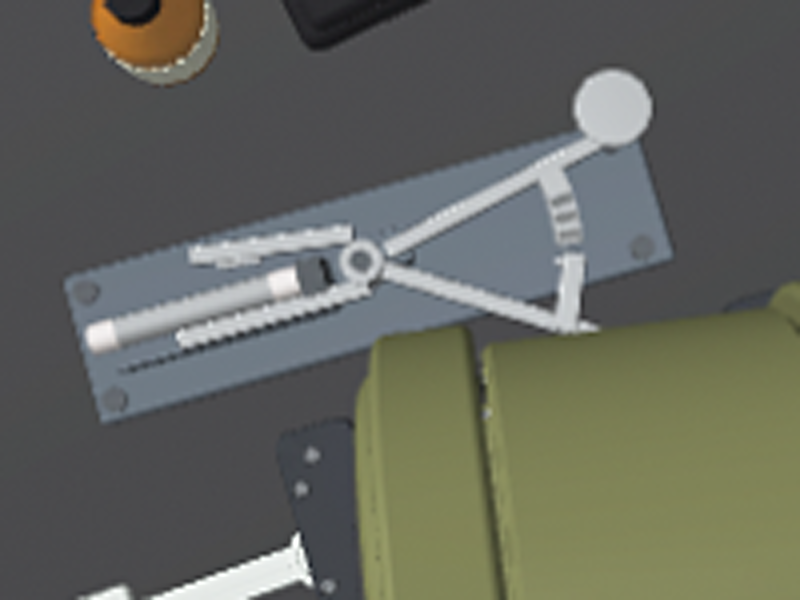

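The column stays seated against the stop (cap at (300,280), stop at (318,270)) and the jaws are open. Moving to the outer side of the ring, then down.

Emit:
{"api": "jog_arm", "payload": {
  "moves": [-0.05,0.1,0,0,0,0,-1,-0.08,0.153,0,0,0,0,-1,-0.08,0.153,0,0,0,0,-1,-0.08,0.153,0.1,0,0,0,-1,-0.08,0.153,0.18,0,0,0,-1,-0.08,0.153,0.205,0,0,0,-1,-0.08,0.153,0.205,0,0,0,-1,-0.08,0.153,0.205,0,0,0,-1]
}}

```text
time: 14.5
position: [0.5411, -0.0752, 0.0362]
tool_rot: [3.115, 0.405, 0.003]
ft_force: [0.8, -0.5, 0.4]
grip_width: 0.007
grip_force: 0.0
```

Run:
```python
from rel import *
r=136;f0=np.arctan2(87,-104)
rep((-104,113,34))
for th in (0,.1,.2,.3,.34,.38,.40):
    C=r*np.array([np.cos(f0+th),np.sin(f0+th)])
    print(th,C.round(1),'finger',(C+[0,25.5]).round(1))
d=cam('scene'); a=d['pixels']
cv2.imwrite('pics/c7.png',cv2.resize(a[130:280,130:330],(800,600),interpolation=cv2.INTER_CUBIC)[:,:,::-1])
```

```text
t 14.5 clamp mm [-104.   124.    36.2] F clamp [-0.74 -0.66  0.38] grip 0.007
x dir off deg 0.014156211262468688 tilt [ 1.9e-03 -2.0e-04 -1.0e+00]
(-104, 113, 34) units [0.0367 0.0001 0.0073]
0 [-104.3   87.3] finger [-104.3  112.8]
0.1 [-112.5   76.4] finger [-112.5  101.9]
0.2 [-119.6   64.8] finger [-119.6   90.3]
0.3 [-125.4   52.5] finger [-125.4   78. ]
0.34 [-127.4   47.5] finger [-127.4   73. ]
0.38 [-129.2   42.3] finger [-129.2   67.8]
0.4 [-130.1   39.8] finger [-130.1   65.3]
```

View pics/c7.png

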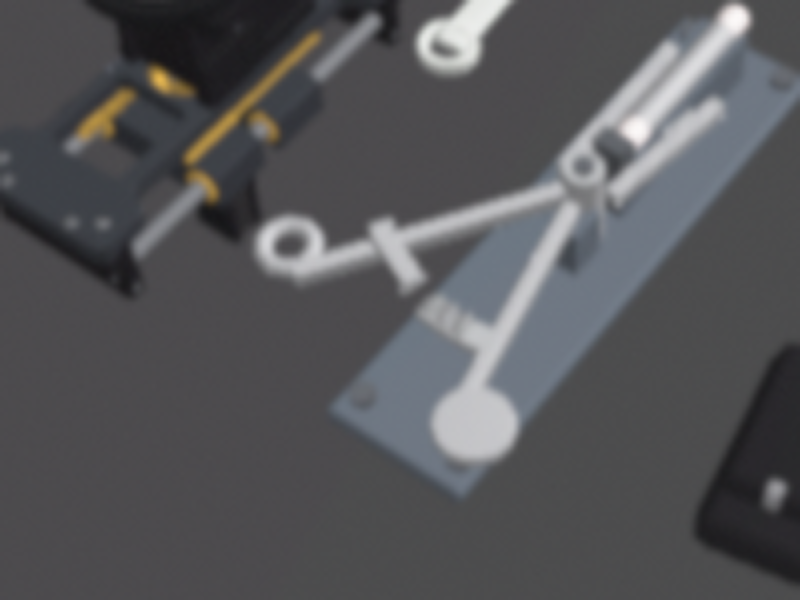

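The finger at (235,215) stands just off the ring's outer side, with the ring at (290,243). Pushing the ring along its arc.

Emit:
{"api": "jog_arm", "payload": {
  "moves": [0.02,0,0.005,0,0,0,-1,0.037,0,0.005,0,0,0,-1,0.055,0.014,0.005,0,0,0,-1,0.073,0.028,0.005,0,0,0,-1,0.093,0.04,0.005,0,0,0,-1,0.113,0.052,0.005,0,0,0,-1,0.133,0.062,0.005,0,0,0,-1,0.153,0.071,0.005,0,0,0,-1]
}}

```text
time: 15.55
position: [0.587, -0.0856, 0.0321]
tool_rot: [3.115, 0.403, -0.011]
ft_force: [-3.3, -1.8, -0.1]
grip_width: 0.011
grip_force: 2.1
```

Run:
```python
from rel import *
rep((-127.4,73,34),(-129.2,67.8,34))
d=cam('scene'); a=d['pixels']
cv2.imwrite('pics/c8.png',cv2.resize(a[130:280,130:330],(800,600),interpolation=cv2.INTER_CUBIC)[:,:,::-1])
```

```text
t 15.55 clamp mm [-125.7   82.4   32.1] F clamp [-0.93  3.67 -0.12] grip 0.011
x dir off deg -0.04735515422703607 tilt [-0.0072 -0.001  -1.    ]
(-127.4, 73, 34) units [ 0.0311  0.0056 -0.0067]
(-129.2, 67.8, 34) units [ 0.0485  0.0116 -0.0068]
```

View pics/c8.png

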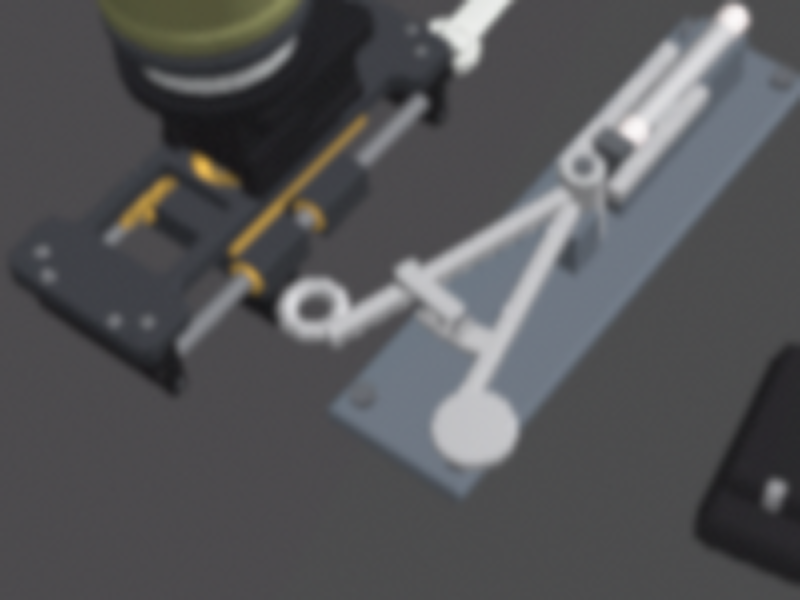

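The ring has moved to (315,308) and the column is still against the stop. Now the last part of the arc, in small steps.

Emit:
{"api": "jog_arm", "payload": {
  "moves": [0.004,0.002,-0.004,0,0,0,-1,0.008,0.004,-0.004,0,0,0,-1,0.013,0.006,-0.004,0,0,0,-1,0.018,0.008,-0.004,0,0,0,-1,0.023,0.01,-0.004,0,0,0,-1,0.028,0.012,-0.004,0,0,0,-1,0.033,0.013,-0.004,0,0,0,-1,0.033,0.013,-0.004,0,0,0,-1]
}}

```text
time: 16.6
position: [0.5975, -0.0877, 0.0327]
tool_rot: [3.115, 0.402, -0.011]
ft_force: [-6.1, -3.6, -2.9]
grip_width: 0.006
grip_force: 2.9
```

Run:
```python
from rel import *
rep((-129.2,67.8,34))
d=cam('scene'); m=d['pixels']
d2=cam('scene')
# ring centre: brightness hole near expected, both predicted positions
for th in (.27,.355,.38,.4):
    f=np.arctan2(87,-104)+th; print(th,(proj(d,C2W(np.array([.136*np.cos(f),.136*np.sin(f),.05])))-[130,130])*4)
cv2.imwrite('pics/c9.png',cv2.resize(m[130:280,130:330],(800,600),interpolation=cv2.INTER_CUBIC)[:,:,::-1])
```

```text
t 16.6 clamp mm [-130.4   72.7   32.7] F clamp [-1.95  6.84 -2.9 ] grip 0.006
x dir off deg -0.08453987073658809 tilt [-0.007  -0.0018 -1.    ]
(-129.2, 67.8, 34) units [ 0.0164 -0.0042 -0.0044]
0.27 [[315.63367015 303.52201837]]
0.355 [[328.27985507 322.28634634]]
0.38 [[332.40968076 327.65482015]]
0.4 [[335.84562853 331.89494807]]
```

View pics/c9.png

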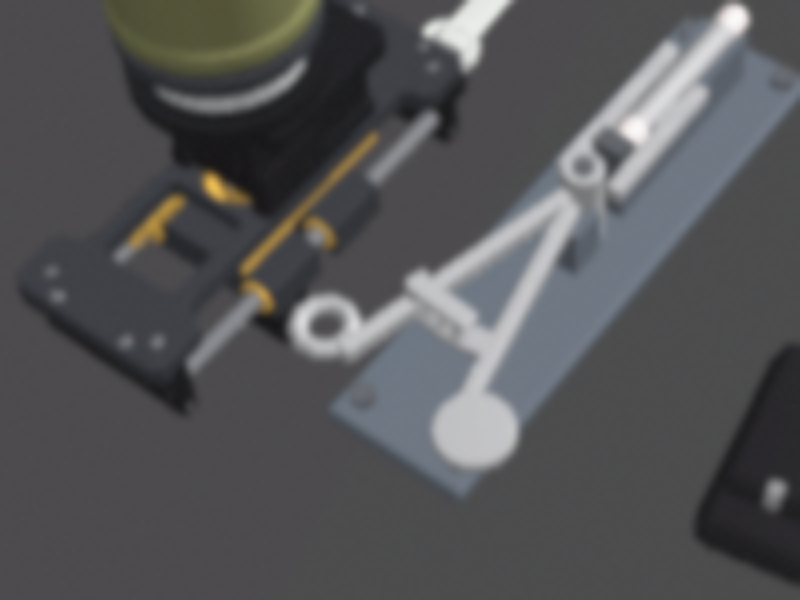

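The ring is at (327,325), close to the last-tooth position. A bit more to reach about 0.38.

Emit:
{"api": "jog_arm", "payload": {
  "moves": [0.003,0,-0.002,0,0,0,-1,0.006,0.001,-0.002,0,0,0,-1,0.009,0.002,-0.002,0,0,0,-1,0.012,0.003,-0.002,0,0,0,-1,0.015,0.003,-0.002,0,0,0,-1,0.018,0.003,-0.002,0,0,0,-1,0.02,0.003,-0.002,0,0,0,-1,0.02,0.003,-0.002,0,0,0,-1]
}}

```text
time: 17.7
position: [0.6032, -0.0878, 0.0335]
tool_rot: [3.114, 0.401, -0.012]
ft_force: [-6.2, -5.5, 0.2]
grip_width: 0.006
grip_force: 3.7
```

```bash
cat > ringpos.py <<'E'
from rel import *
def ring(d):
    g=cv2.cvtColor(d['pixels'],cv2.COLOR_RGB2GRAY).astype(np.float32)[195:228,196:228]
    # dark hole enclosed by the bright ring
    m=(g<np.float32(130)).astype(np.uint8); k,l,st,c=cv2.connectedComponentsWithStats(m,connectivity=4)
    return [(st[i,4],(c[i]+[196,195]).round(2)) for i in range(1,k) if 8<st[i,4]<90]
if __name__=='__main__':
    rep((-129.2,67.8,34)); print(ring(cam('scene')), 'start', ring({'pixels':np.load('scene0.npy',allow_pickle=True).item()['pixels']}))
E
python3 ringpos.py
```

```text
t 17.7 clamp mm [-132.    67.2   33.5] F clamp [-3.76  7.36  0.18] grip 0.006
x dir off deg -0.11198898296527382 tilt [-0.0075 -0.0027 -1.    ]
(-129.2, 67.8, 34) units [-0.002  -0.0095 -0.0016]
[(np.int32(43), array([212.81, 213.02]))] start [(np.int32(43), array([211.53, 211.26]))]
```

The ring centre is 2.2 px past its starting (last-tooth) place, which is about 0.385 rad. Now I back off and check where it settles.

Emit:
{"api": "jog_arm", "payload": {
  "moves": [-0.02,0,0,0,0,0,-1,-0.04,0,0,0,0,0,-1,-0.08,0,0,0,0,0,-1,-0.12,0,0,0,0,0,-1,-0.12,0,-0.1,0,0,0,-1,-0.12,0,-0.3,0,0,0,-1,-0.12,0,-0.4,0,0,0,-1,-0.12,0,-0.4,0,0,0,-1]
}}

```text
time: 18.75
position: [0.5735, -0.0945, 0.1589]
tool_rot: [3.113, 0.404, 0.01]
ft_force: [-0.0, 0.5, -1.3]
grip_width: 0.007
grip_force: 0.0
```

Emit:
{"api": "jog_arm", "payload": {
  "moves": [-0.1,0.1,0,0,0,0,-1,-0.2,0.2,0,0,0,0,-1,-0.3,0.4,0,0,0,0,-1,-0.3,0.5,0,0,0,0,-1,-0.3,0.5,0,0,0,0,-1,-0.3,0.5,0,0,0,0,-1,-0.3,0.5,0,0,0,0,-1,-0.3,0.5,0,0,0,0,-1]
}}

```text
time: 19.75
position: [0.5232, -0.2608, 0.1553]
tool_rot: [-3.115, -0.408, 0.0]
ft_force: [-0.4, 0.8, -0.7]
grip_width: 0.007
grip_force: 0.0
```

```bash
python3 ringpos.py
python3 - <<'E'
from h import *
a=cam('scene')['pixels'];b=cam('top')['pixels']
f=lambda i,r,c:cv2.resize(i[r:r+150,c:c+200],(400,300),interpolation=cv2.INTER_CUBIC)
a0=np.load('scene0.npy',allow_pickle=True).item()['pixels'];b0=np.load('top0.npy',allow_pickle=True).item()['pixels']
cv2.imwrite('pics/c10.png',np.vstack([np.hstack([f(a0,110,190),f(b0,90,130)]),np.hstack([f(a,110,190),f(b,90,130)])])[:,:,::-1])
E
```

```text
t 19.75 clamp mm [-278.9  188.7  155.3] F clamp [ 0.86  0.21 -0.7 ] grip 0.007
x dir off deg 0.11419865406717378 tilt [-0.e+00  1.e-04 -1.e+00]
(-129.2, 67.8, 34) units [ 0.4041 -0.4982  0.4045]
[(np.int32(43), array([211.53, 211.26]))] start [(np.int32(43), array([211.53, 211.26]))]
```

View pics/c10.png

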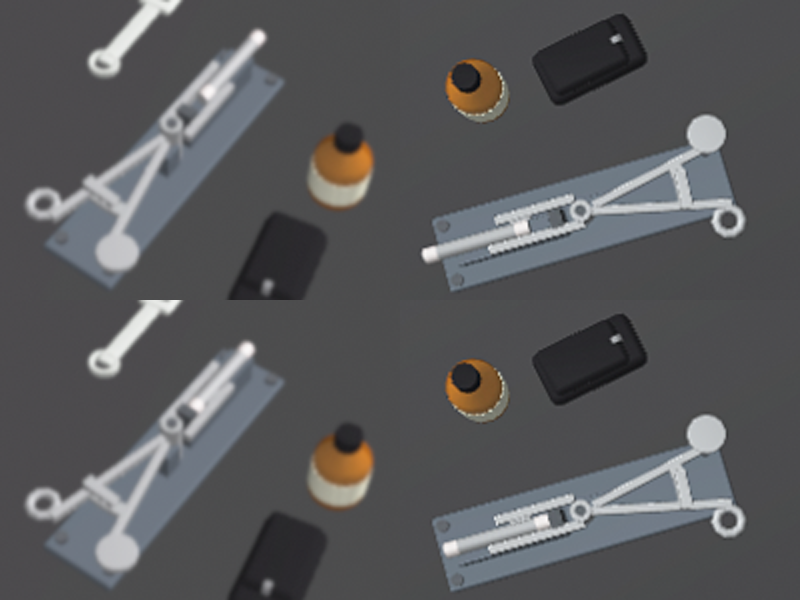

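The ring has settled at (211.53, 211.26), exactly its starting last-tooth pixel. The column is against the stop (cap at about (548,522) in the lower right view), and the bottle, mouse and wrench have not moved. Handing in.

```bash
python3 -c "
from bench import ctrl
print(ctrl.close_job())"
```

```text
the job is handed in; nothing more can be done
None
```

The job is handed in at about 20 s of the 56 s: the ratchet was released, the column pushed against its stop block, and the ring handle closed back on its last tooth, with the bottle, mouse and wrench unmoved in the camera images.

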